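Raise the lid of a board test fixture that may still be bolted

ROBOT

A 6-joint arm with a two-finger parallel gripper is mounted at the origin on the work surface. World frame = base frame: x ahead of the robot, y to its left, z up, the work surface at z = 0. Lengths are in m, angles in rad, forces in N, time in s.
With the tool pointing down it reaches from about 0.35 to 0.775 m from the base axis. Payload 7.3 kg.
Tool frame: the origin (TCP) lies at the very end of the fingers, on their centre line; the grasp point (between the pads) lies 19 mm behind it; z points along the fingers, y is the direction in which the jaws open and shut (so a half turn about z gives the same grasp; the last joint's range is limited). The gripper opens to 92 mm and grips with 3 to 60 N. Pads are 19 mm wide; open, the fingers measure 130 mm over their backs; the gripper's body (75 mm by 190 mm) begins 47 mm behind the grasp point.
Start: joints at [-1.249, 0.342, 1.524, -0, 1.275, -0.146], TCP at [0.237, -0.469, 0.227] pointing down, gripper open.
Joint ranges: [-2.53, 2.53], [-0.77, 2.02], [0.04, 2.7], [-1, 4.14], [0.28, 2.66], [-3.11, 3.11]. Speed limits (rad/s): [2.57, 2.57, 3.14, 3.14, 3.14, 3.14].

INTERFACE

Orientations are given as [roll, pitch, yaw] about the fixed x, y, z axes, in that order (R = Rz(yaw) Ry(pitch) Rx(roll)).
In Python, from cell import robot gives the robot as it stands.
- The arm moves only by the tool apply_moves, never from a script. Its argument "plan" is a list of rows, each an object of numbers: "tx", "ty", "tz": the shift along the tool's x, y, z in m; "yaw": the turn about the tool's z in rad; "grip": the opening, from -1 (shut) to 1 (fully open), so that 0 is half open. In form: [{"tx": .., "ty": .., "tz": .., "yaw": .., "grip": ..}, ...]. A call has 1 to 8 rows; each row is the pose to reach, as a shift and turn from the pose commanded when the call began, along the tool's axes at that moment; what a row does not reach only later rows make up. A row lasts 1/8 s, in which the tool goes at most 62.5 mm and 10.7 degrees, less where a joint would pass 70% of its speed; a pose out of reach is approached as far as the arm can. A call with a gripper value outside its range is refused whole. The fingers move at their own pace and stop on an object; "force" is the grip in N (left out, the last holds). Time passes only in rows, so rows that repeat a pose let the fingers close. It gives the time, the measured TCP pose, the force and the opening at its end, in the units of the state.
- robot.observe(): the state, without advancing time (a new reading comes with each control period).
- robot.read_camera(name): name is "side" or "top" or "wrist"; returns (picture, depth): 480x640x3 uint8, red, green, blue; 480x640 float32, m along the optical axis (not along the pixel's ray), 0 where there is no reading.
- robot.get_calibration(name): a dict with "camera_matrix" (3x3 intrinsics, pixels), "k1" (the pictures are not rectified: a ray, as slopes to the right and down, at radius r is drawn at 1 + k1 r^2 times it, then the intrinsics apply), "R" (3x3) and "t" (3): a world point X has camera coordinates R X + t. Camera axes: x right, y down, z forward; pixel columns grow to the right and rows downward; lengths in m; the calibration is good to about 2 mm. A picture is of the moment at which its call begins: read the wrist's pose just before it. get_calibration takes no time and is no camera call; for the wrist camera it gives the pose at the moment of the call.
- robot.hand_in(): hands the job in, once; it reports no verdict.
Trained networks look in the newest picture that a camera, given by its name, has taken for a name from the list of things; names that differ only in an ending like _2 or _b are one class to them, and where a whole thing is asked for, a point or a joint stands for the part that bears it (a point fixed in the world has none). Each returns a list of dicts, best first, with "confidence" (0 to 1); they miss things now and then, are a little off and sometimes report something else, mostly with a low value. They report only what shows in the picture. A call takes as long as a camera call.
- robot.outline_of(label, camera): "region" (480x640 bool, what is visible of it) and "pixel" ([row, column] in pixels, amid what is visible of it).
- robot.tip_of(label, camera): "pixel" ([row, column] in pixels: a listed point, or the origin of a listed thing).
The state is a dict: "time": time; "qpos": joint angles; "qvel": joint speeds; "joint_efforts": joint torques, N m; "tool_pos": TCP position; "tool_rot": TCP orientation; "contact_force": force on the tool from outside, world axes, zero at the start; "torque": the same for the moment, N m; "opening": finger opening in m.
Only numpy, scipy, OpenCV 4.12 (cv2) and the standard library are available. Lean on these libraries where they do the work, as an engineer would, in place of code of your own. Each camera call takes 0.05 s, during which the arm holds its last target.

TASK

On the repair bench stands a test fixture with a laptop board under its clear hinged lid. Before drawing its bolt, try the lid by the bar handle with a light tug; if it is still caught, do not force it, but slide the bolt's knob back towards the handle until the lid is free. Then raise the lid by the handle to about 50 degrees and finish while still holding it there by the handle, as it has no stay and falls shut by itself; leave the other things on the bench where they are.

Things in the scene. Friction and masses are not known exactly. Their poses are not given: they have to be found in the camera images.
- fixture: Test fixture, fixed to the bench: dark box 262 (x) by 344 (y) mm, its top 85 mm above the bench, under a clear lid framed in aluminium (12 mm thick, top 122 mm above the bench when shut). Origin: centre of its underside. x runs from front (handle, robot side) to rear (hinge), y to the left seen from the front. The lid's front rail (36 by 292 mm) carries handle and bolt (right, -y).
- handle: The lid's bar handle; origin in the middle of the bar, axes those of the lid (x level towards the hinge when shut). Dark steel round bar, 12 mm thick, 110 mm long, parallel to the fixture's y and the hinge, on two posts on the front rail; its middle line is 42 mm above the lid's top (164 mm above the bench when shut). It can turn between the fingers as the lid swings.
- lid_hinge (a point): Point on the lid's hinge line, level along the fixture's y with the handle's middle, 116 mm above the bench. With the lid shut the handle's middle is 213 mm in front of it (fixture -x) and 48 mm above it; the handle swings about the line through this point along the fixture's y, up and back (away from the robot).
- lid (a joint): Lid angle in rad: 0 shut, grows as its front rises, stop at 1.35; 0.87 is 50 degrees. The lid weighs 0.6 to 1.1 kg (3 to 6 N to lift at the handle) and falls shut when let go. While the bolt catches it, its front rises only about 5 mm (0.023 rad) and then stops hard.
- bolt_knob (a point): Middle of the bolt's knob, 27 mm above the lid's top: upright steel cylinder 16 mm thick, exposed from 16 to 40 mm above the lid's top. It stands on a flat bolt on the lid's front rail, right of the handle, that slides along the fixture's y under two straps (tops 14.5 mm above the lid, 30 mm in x, 10 mm in y, on both sides of the knob). It takes 2 to 5 N to slide and stays where left.
- bolt (a joint): Bolt position in m: 0 is fully shot to the right (fixture -y); grows as the knob slides left (+y, towards the handle); stop at 0.022, where it is surely clear. Found anywhere from 0 to 0.012; its covered tip may or may not still reach under the strike's lip: only a tug on the lid tells.
- strike: Strike box of the bolt: fixed steel box 34 mm (fixture x) by 22 mm (y) on the right edge of the fixture beside the lid. Origin: middle of its outer foot, 85 mm above the bench; its top is 142 mm above the bench, 20 mm above the shut lid. A caught bolt bears up against its lip.
- screwdriver: Bystander: a screwdriver 170 mm long with a black handle, lying to the left of the fixture. Origin: middle of its underside, x axis along it.
- dish: Bystander: a steel screw dish, 100 mm across and 28 mm high, to the right of the fixture. Origin: centre of its underside.
- blower: Bystander: a flat black laptop blower with a copper fin block, about 78 by 62 by 10 mm, to the right of the fixture. Origin: near the centre of its underside.

How it is judged:
On the way:
1. the lid is tried before the bolt is drawn: its front is lifted by more than about 1.5 mm with the bolt not yet slid back to beyond 15.5 mm (value of joint lid above 0.007 rad and value of joint bolt below 0.0155 m).
At the end, for the whole second after the job is handed in: The lid stands still between 40 and 62 degrees open, carried by the fingers on its handle (value of joint lid between 0.7 and 1.08 rad and velocity of joint lid between -0.08 and 0.08 rad/s and contact force between the fingers and handle above 1 N); the arm keeps its last pose, push and grip.
It fails at once if the caught lid is forced: more than 60 N on the strike box (contact force between strike and anything else above 60 N).
It fails at once if a bystander is moved by more than 25 mm (distance of any of screwdriver, dish, blower from where it was at the start of the episode above 0.025 m).
It also fails if it takes over 53 s, if anything falls off the work surface, if the arm or the gripper's body presses on something with over 40 N, if the wrist force passes 120 N, or if a joint passes its speed limit or range.

## Working session

There is one attempt and no reset: what is moved stays moved. The work goes in short steps, Python scripts to look and compute and a tool call to move; the robot and the scene stay as the last step left them, time stands still between calls to the robot, and variables do not carry over. Pictures are saved under pics/ and viewed, and the job is handed in when it is done.

Besides the shell and the picture viewer there is one more tool, called in YAML: its name, and indented under it one key for each argument. apply_moves: Moves the arm, as the interface text tells. Its arguments: {"type":"object","properties":{"plan":{"type":"array","items":{"type":"object","properties":{"tx":{"type":"number"},"ty":{"type":"number"},"tz":{"type":"number"},"yaw":{"type":"number"},"grip":{"type":"number"}}}},"force":{"type":"number"}},"required":["plan"]}

```bash
mkdir -p pics; ls; cat > h.py <<'E'
import numpy as np, cv2, json
from cell import robot
def ray(cal,px):
    K=np.array(cal["camera_matrix"]);k1=cal["k1"]
    u=(px[1]-K[0,2])/K[0,0]; v=(px[0]-K[1,2])/K[1,1]
    p=cv2.undistortPoints(np.array([[[px[1],px[0]]]],float),K,np.array([k1,0,0,0.]))[0,0]
    R=np.array(cal["R"]);t=np.array(cal["t"])
    return -R.T@t, R.T@np.array([p[0],p[1],1.])
def at_z(cal,px,z):
    c,d=ray(cal,px); return c+d*(z-c[2])/d[2]
def at_d(cal,px,dep):
    c,d=ray(cal,px); return c+d*dep
def proj(cal,X):
    K=np.array(cal["camera_matrix"]);R=np.array(cal["R"]);t=np.array(cal["t"])
    p,_=cv2.projectPoints(np.array(X,float).reshape(-1,1,3),cv2.Rodrigues(R)[0],t,K,np.array([cal["k1"],0,0,0.]))
    return p[:,0]
E
python3 - <<'E'
from h import *
print(robot.observe())
for n in ["top","side","wrist"]:
    im,d=robot.read_camera(n); cv2.imwrite(f"pics/{n}0.png",im[:,:,::-1]); np.save(f"{n}0.npy",d)
    cal=robot.get_calibration(n); print(n,cal)
    if n=="wrist": continue
    for l in ["fixture","handle","bolt_knob","strike","lid_hinge"]:
        print(l,[(np.round(r["pixel"],1),round(r["confidence"],2),at_d(cal,r["pixel"],d[int(r["pixel"][0]),int(r["pixel"][1])]).round(3)) for r in robot.tip_of(l,n)[:3]])
print(robot.observe()["time"])
E
```

```text
pics
{'time': 0.0, 'qpos': array([-1.24897900e+00,  3.42711403e-01,  1.52497372e+00, -3.23219551e-05,
        1.27541155e+00, -1.45960595e-01]), 'qvel': array([ 0.00123153,  0.00076366, -0.00164904, -0.00054343, -0.00059197,
       -0.00060503]), 'joint_efforts': array([-1.14687671e-03, -4.31246567e+01, -2.44225305e+01,  7.17203692e-02,
        5.59252349e-02, -1.25113656e-04]), 'tool_pos': array([ 0.2366285 , -0.468209  ,  0.22606595]), 'tool_rot': array([-3.14010013e+00, -1.88169078e-04,  4.67787216e-01]), 'contact_force': array([-0.28664377,  0.45128739,  0.54036255]), 'torque': array([ 0.01217746, -0.0052134 , -0.00947067]), 'opening': 0.09162513397664332}
top {'camera_matrix': array([[539.90537116,   0.        , 317.14987595],
       [  0.        , 539.90537116, 234.12514075],
       [  0.        ,   0.        ,   1.        ]]), 'k1': -0.08715887207480043, 'R': array([[ 0.0027384 , -0.99957373, -0.0290664 ],
       [-0.99007643,  0.00137387, -0.14052324],
       [ 0.14050327,  0.02916277, -0.98965063]]), 't': array([0.07355639, 0.56222301, 1.10866995])}
fixture [(array([215.5, 3
[... 862 characters left out ...]
 0.67, array([ 0.502, -0.186,  0.143]))]
strike [(array([210.4, 421.5]), 0.77, array([ 0.48 , -0.215,  0.114])), (array([238.3, 347.9]), 0.45, array([0.529, 0.002, 0.124]))]
lid_hinge [(array([185.1, 315.7]), 0.73, array([ 0.731, -0.083,  0.119]))]
wrist {'camera_matrix': array([[368.29890275,   0.        , 323.94505171],
       [  0.        , 368.29890275, 241.42891897],
       [  0.        ,   0.        ,   1.        ]]), 'k1': -0.07584703639883973, 'R': array([[ 4.51482329e-01, -8.92279575e-01,  9.30867468e-04],
       [-8.56619834e-01, -4.33146489e-01,  2.80332979e-01],
       [-2.49732189e-01, -1.27362786e-01, -9.59902367e-01]]), 't': array([-0.52561162, -0.03557734,  0.38967436])}
0.65
```

View pics/top0.png

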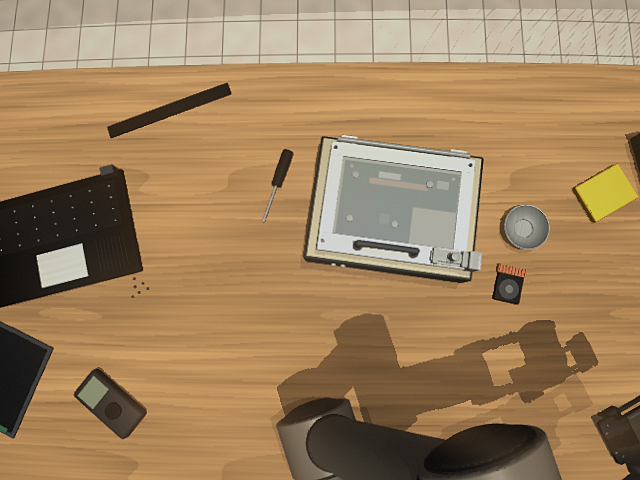

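View pics/side0.png

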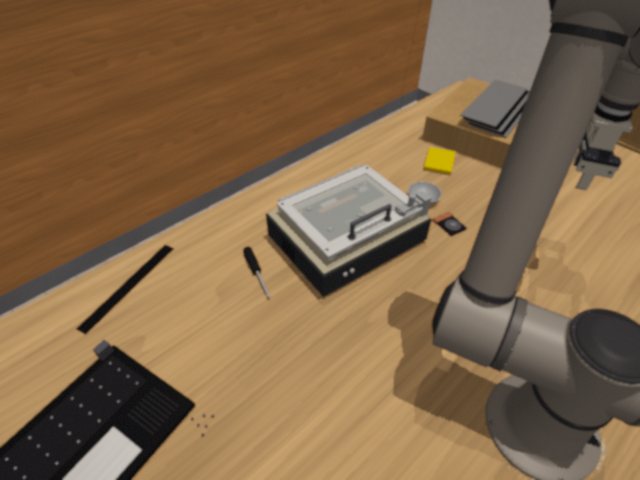

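View pics/wrist0.png

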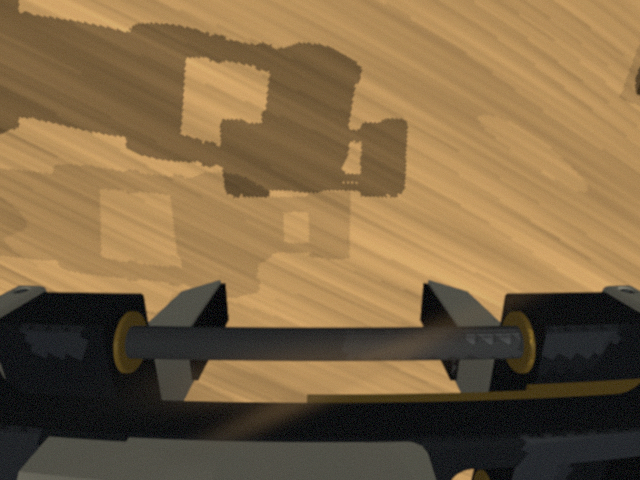

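The fixture is yawed about -6° or so, with the bar handle at (387,249) in the top view. The knob is near (455,257), and the strike to its right at (472,262). Next I'll measure the handle and knob with the outlines.

```bash
python3 - <<'E'
from h import *
n="top"
cal=robot.get_calibration(n); im,d=robot.read_camera(n)
cv2.imwrite("pics/crop1.png",cv2.resize(im[225:290,330:490,::-1],None,fx=5,fy=5,interpolation=cv2.INTER_CUBIC))
for l in ["handle","bolt_knob","strike","fixture"]:
    for r in robot.outline_of(l,n)[:2]:
        m=r["region"]; ys,xs=np.nonzero(m)
        (c,s,a)=cv2.minAreaRect(np.stack([xs,ys],1).astype(np.float32))
        print(l,r["confidence"],r["pixel"],m.sum(),xs.min(),xs.max(),ys.min(),ys.max(),c,s,a)
        if l in("handle","bolt_knob"):
            P=np.array([at_d(cal,(y,x),d[y,x]) for y,x in zip(ys,xs) if d[y,x]>0])
            top=P[(P[:,2]>0.150)]
            print(np.percentile(P[:,2],[5,50,95]).round(3),len(top),top.mean(0).round(4),top.min(0).round(3),top.max(0).round(3))
            if len(top)>5:
                u,sv,vt=np.linalg.svd(top[:,:2]-top[:,:2].mean(0)); v=vt[0]; print("dir",v,np.degrees(np.arctan2(-v[0],v[1])))
# lid frame edge direction via points: rear rail corners
cs=[(137,323),(158,481),(281,470),(259,305)]
Q=[at_z(cal,p,0.085)[:2] for p in cs]; print(np.round(Q,3))
cc,_=cv2.findContours(np.uint8(robot.outline_of("fixture",n)[0]["region"]),0,1)
E
```

```text
handle 0.82 [246.0, 385.2] 496 353 418 240 258 (385.44830322265625, 248.8793182373047) (65.89020538330078, 11.169358253479004) 7.765166759490967
[0.124 0.168 0.172] 401 [ 0.5197 -0.0614  0.1686] [ 0.507 -0.12   0.151] [ 0.533 -0.003  0.177]
dir [0.14123946 0.98997546] -8.11957499883644
bolt_knob 0.57 [260.2, 453.4] 223 430 462 252 263 (445.99237060546875, 256.5615539550781) (31.876924514770508, 9.550674438476562) 7.125016689300537
[0.128 0.133 0.164] 54 [ 0.5023 -0.1897  0.1613] [ 0.496 -0.198  0.15 ] [ 0.509 -0.183  0.167]
dir [-0.17098925  0.98527289] 9.845340939753411
strike 0.64 [261.7, 475.0] 255 466 481 251 271 (474.4038391113281, 260.98077392578125) (13.728127479553223, 21.376657485961914) 11.309932708740234
fixture 0.65 [211.3, 393.8] 21326 305 481 135 281 (399.0404357910156, 208.239501953125) (174.86572265625, 131.4674072265625) 7.8355255126953125
[[ 0.762  0.061]
 [ 0.716 -0.27 ]
 [ 0.46  -0.237]
 [ 0.505  0.097]]
```

View pics/crop1.png

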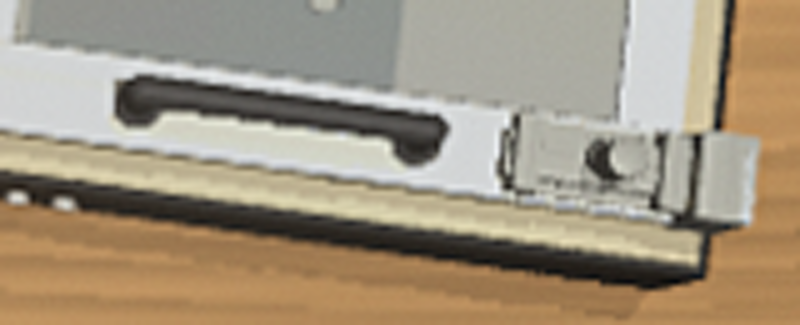

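apply_moves:
  plan:
    - {"tx": 0.06,"ty": -0.03,"tz": -0.01,"yaw": -0.12,"grip": 1}
    - {"tx": 0.115,"ty": -0.06,"tz": -0.02,"yaw": -0.25,"grip": 1}
    - {"tx": 0.17,"ty": -0.09,"tz": -0.02,"yaw": -0.38,"grip": 1}
    - {"tx": 0.225,"ty": -0.12,"tz": -0.02,"yaw": -0.5,"grip": 1}
    - {"tx": 0.28,"ty": -0.15,"tz": -0.02,"yaw": -0.63,"grip": 1}
    - {"tx": 0.335,"ty": -0.18,"tz": -0.02,"yaw": -0.75,"grip": 1}
    - {"tx": 0.385,"ty": -0.208,"tz": -0.02,"yaw": -0.87,"grip": 1}
    - {"tx": 0.436,"ty": -0.235,"tz": -0.02,"yaw": -0.965,"grip": 1}

```text
time: 1.95
tool_pos: [0.5209, -0.0603, 0.2469]
tool_rot: [3.141, 0.0, 1.437]
contact_force: [0.0, -0.4, -0.0]
opening: 0.0918
```

```bash
python3 - <<'E'
from h import *
s=robot.observe(); print(s["time"],s["tool_pos"],s["tool_rot"],s["contact_force"])
n="wrist"
cal=robot.get_calibration(n); im,d=robot.read_camera(n)
cv2.imwrite("pics/w1.png",im[:,:,::-1]); np.save("w1.npy",d)
for l in ["handle","bolt_knob"]:
    for r in robot.outline_of(l,n)[:2]:
        m=r["region"]; ys,xs=np.nonzero(m)
        P=np.array([at_d(cal,(y,x),d[y,x]) for y,x in zip(ys,xs) if d[y,x]>0])
        if len(P)<20: print(l,len(P));continue
        top=P[(P[:,2]>0.155)&(P[:,2]<0.18)]
        print(l,r["confidence"],r["pixel"],m.sum(),np.percentile(P[:,2],[5,50,95]).round(3),len(top),top.mean(0).round(4),top.min(0).round(3),top.max(0).round(3))
        u,sv,vt=np.linalg.svd(top[:,:2]-top[:,:2].mean(0),full_matrices=False); v=vt[0]; print("dir",v)
E
```

```text
1.95 [ 0.52094328 -0.06029422  0.24692951] [3.14089776e+00 3.05217761e-04 1.43655989e+00] [ 0.02279907 -0.44166667 -0.0173479 ]
handle 0.81 [237.6, 324.4] 3329 [0.125 0.169 0.17 ] 2918 [ 0.5218 -0.0566  0.1684] [ 0.507 -0.119  0.156] [ 0.535 -0.002  0.171]
dir [-0.13988664 -0.99016753]
bolt_knob 0.9 [378.3, 324.5] 637 [0.131 0.133 0.154] 21 [ 0.5042 -0.1842  0.1562] [ 0.5   -0.186  0.155] [ 0.508 -0.183  0.158]
dir [ 0.98539987 -0.17025599]
```

View pics/w1.png

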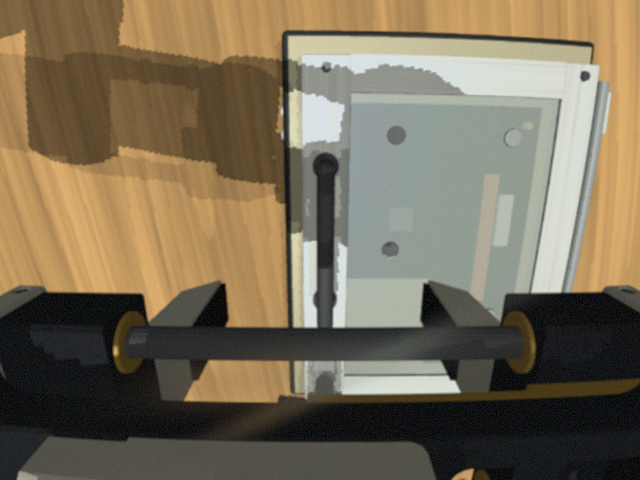

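The bar is centred between the jaws, at column 325. I'll go down and grip it lightly.

apply_moves:
  plan:
    - {"tz": 0.04,"grip": 1}
    - {"tz": 0.08,"grip": 1}
    - {"tz": 0.102,"grip": 0.2}
    - {"tz": 0.102,"grip": -1}
    - {"tz": 0.102,"grip": -1}
    - {"tz": 0.102,"grip": -1}
    - {"tz": 0.102,"grip": -1}
    - {"tz": 0.102,"grip": -1}
  force: 25

```text
schema error: expected keys tx, ty, tz, yaw, grip
```

apply_moves:
  plan:
    - {"tx": 0,"ty": 0,"tz": 0.04,"yaw": 0,"grip": 1}
    - {"tx": 0,"ty": 0,"tz": 0.08,"yaw": 0,"grip": 1}
    - {"tx": 0,"ty": 0,"tz": 0.102,"yaw": 0,"grip": 0.2}
    - {"tx": 0,"ty": 0,"tz": 0.102,"yaw": 0,"grip": -1}
    - {"tx": 0,"ty": 0,"tz": 0.102,"yaw": 0,"grip": -1}
    - {"tx": 0,"ty": 0,"tz": 0.102,"yaw": 0,"grip": -1}
    - {"tx": 0,"ty": 0,"tz": 0.102,"yaw": 0,"grip": -1}
    - {"tx": 0,"ty": 0,"tz": 0.102,"yaw": 0,"grip": -1}
  force: 25

```text
time: 3.1
tool_pos: [0.5201, -0.0623, 0.1451]
tool_rot: [3.141, 0.0, 1.433]
contact_force: [-0.8, -0.0, -0.1]
opening: 0.0362
```

apply_moves:
  plan:
    - {"tx": 0,"ty": 0,"tz": 0,"yaw": 0,"grip": -1}
    - {"tx": 0,"ty": 0,"tz": 0,"yaw": 0,"grip": -1}
    - {"tx": 0,"ty": 0,"tz": 0,"yaw": 0,"grip": -1}
    - {"tx": 0,"ty": 0,"tz": 0,"yaw": 0,"grip": -1}

```text
time: 3.6
tool_pos: [0.5215, -0.0625, 0.1448]
tool_rot: [3.138, 0.0, 1.433]
contact_force: [4.9, -0.6, -4.0]
opening: 0.0109
```

Gripped. Now a gentle tug in small steps.

apply_moves:
  plan:
    - {"tx": 0,"ty": 0,"tz": -0.001,"yaw": 0,"grip": -1}
    - {"tx": 0,"ty": 0,"tz": -0.002,"yaw": 0,"grip": -1}
    - {"tx": 0,"ty": 0,"tz": -0.003,"yaw": 0,"grip": -1}
    - {"tx": 0,"ty": 0,"tz": -0.004,"yaw": 0,"grip": -1}
    - {"tx": 0,"ty": 0,"tz": -0.004,"yaw": 0,"grip": -1}

```text
time: 4.22
tool_pos: [0.5223, -0.0626, 0.1486]
tool_rot: [3.137, -0.0, 1.433]
contact_force: [8.9, -0.3, -7.5]
opening: 0.0108
```

apply_moves:
  plan:
    - {"tx": 0,"ty": 0,"tz": -0.001,"yaw": 0,"grip": -1}
    - {"tx": 0,"ty": 0,"tz": -0.002,"yaw": 0,"grip": -1}
    - {"tx": 0,"ty": 0,"tz": -0.002,"yaw": 0,"grip": -1}

```text
time: 4.6
tool_pos: [0.5228, -0.0627, 0.1507]
tool_rot: [3.135, -0.0, 1.432]
contact_force: [11.5, -0.2, -9.4]
opening: 0.0112
```

apply_moves:
  plan:
    - {"tx": 0,"ty": 0.001,"tz": 0,"yaw": 0,"grip": -1}
    - {"tx": 0,"ty": 0.002,"tz": 0,"yaw": 0,"grip": -1}
    - {"tx": 0,"ty": 0.003,"tz": -0.001,"yaw": 0,"grip": -1}
    - {"tx": 0,"ty": 0.003,"tz": -0.002,"yaw": 0,"grip": -1}
    - {"tx": 0,"ty": 0.003,"tz": -0.002,"yaw": 0,"grip": -1}

```text
time: 5.22
tool_pos: [0.5233, -0.0627, 0.1527]
tool_rot: [3.141, 0.0, 1.433]
contact_force: [4.1, 0.2, -6.1]
opening: 0.0114
```

apply_moves:
  plan:
    - {"tx": 0,"ty": 0.001,"tz": -0.001,"yaw": 0,"grip": -1}
    - {"tx": 0,"ty": 0.001,"tz": -0.002,"yaw": 0,"grip": -1}
    - {"tx": 0,"ty": 0.001,"tz": -0.003,"yaw": 0,"grip": -1}
    - {"tx": 0,"ty": 0.001,"tz": -0.004,"yaw": 0,"grip": -1}
    - {"tx": 0,"ty": 0.001,"tz": -0.004,"yaw": 0,"grip": -1}

```text
time: 5.85
tool_pos: [0.5245, -0.0629, 0.157]
tool_rot: [3.14, 0.0, 1.433]
contact_force: [5.4, -0.1, -6.7]
opening: 0.0111
```

```bash
python3 - <<'E'
from h import *
for n in ("side","wrist","top"):
    im,d=robot.read_camera(n)
    cal=robot.get_calibration(n)
    cv2.imwrite(f"pics/{n}2.png",im[:,:,::-1])
    if n=="side": cv2.imwrite("pics/side2c.png",cv2.resize(im[130:310,240:460,::-1],None,fx=3.3,fy=3.3,interpolation=cv2.INTER_CUBIC))
    if n=="top": cv2.imwrite("pics/top2c.png",cv2.resize(im[220:290,400:500,::-1],None,fx=7,fy=7,interpolation=cv2.INTER_CUBIC))
print(robot.observe()["contact_force"])
E
```

```text
[ 5.71897432 -0.47196194 -7.91973187]
```

View pics/side2c.png

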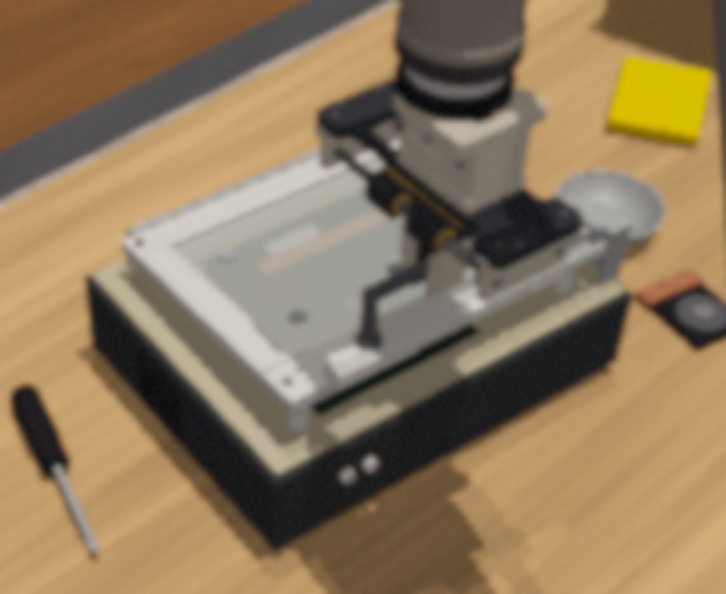

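View pics/top2c.png

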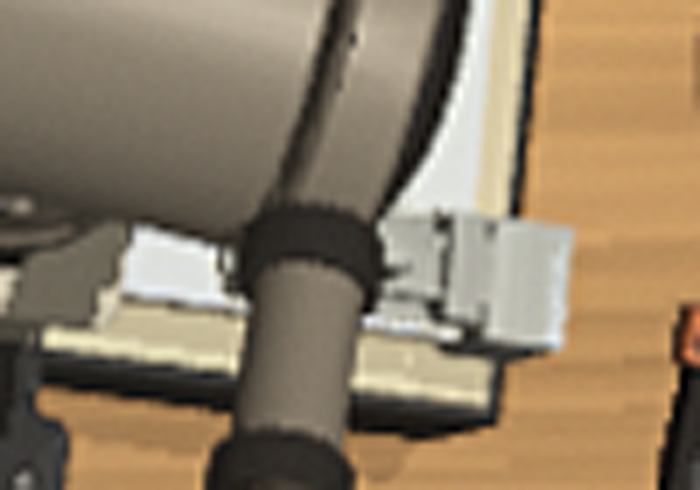

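Free, not caught: the front has risen 12 mm with only about 7 N, and the side view shows a gap open under the front rail (around (400,370) in the crop). So there's no need to draw the bolt. I'll keep hold of the bar and swing the lid along the arc.

apply_moves:
  plan:
    - {"tx": 0,"ty": 0.002,"tz": -0.004,"yaw": 0,"grip": -1}
    - {"tx": 0,"ty": 0.004,"tz": -0.009,"yaw": 0,"grip": -1}
    - {"tx": 0,"ty": 0.0075,"tz": -0.019,"yaw": 0,"grip": -1}
    - {"tx": 0,"ty": 0.012,"tz": -0.029,"yaw": 0,"grip": -1}
    - {"tx": 0,"ty": 0.017,"tz": -0.039,"yaw": 0,"grip": -1}
    - {"tx": 0,"ty": 0.022,"tz": -0.049,"yaw": 0,"grip": -1}
    - {"tx": 0,"ty": 0.022,"tz": -0.049,"yaw": 0,"grip": -1}
  force: 35

```text
time: 6.88
tool_pos: [0.5449, -0.0657, 0.2072]
tool_rot: [-3.14, 0.0, 1.433]
contact_force: [-6.2, 0.0, -2.2]
opening: 0.0107
```

apply_moves:
  plan:
    - {"tx": 0,"ty": 0.005,"tz": -0.009,"yaw": 0,"grip": -1}
    - {"tx": 0,"ty": 0.011,"tz": -0.0185,"yaw": 0,"grip": -1}
    - {"tx": 0,"ty": 0.0175,"tz": -0.027,"yaw": 0,"grip": -1}
    - {"tx": 0,"ty": 0.0245,"tz": -0.0355,"yaw": 0,"grip": -1}
    - {"tx": 0,"ty": 0.032,"tz": -0.0435,"yaw": 0,"grip": -1}
    - {"tx": 0,"ty": 0.0395,"tz": -0.051,"yaw": 0,"grip": -1}
    - {"tx": 0,"ty": 0.0395,"tz": -0.051,"yaw": 0,"grip": -1}

```text
time: 7.75
tool_pos: [0.5844, -0.0713, 0.2591]
tool_rot: [-3.141, 0.001, 1.433]
contact_force: [-10.0, -0.1, 3.6]
opening: 0.0108
```

apply_moves:
  plan:
    - {"tx": 0,"ty": 0.007,"tz": -0.008,"yaw": 0,"grip": -1}
    - {"tx": 0,"ty": 0.0155,"tz": -0.015,"yaw": 0,"grip": -1}
    - {"tx": 0,"ty": 0.0245,"tz": -0.0215,"yaw": 0,"grip": -1}
    - {"tx": 0,"ty": 0.0335,"tz": -0.0275,"yaw": 0,"grip": -1}
    - {"tx": 0,"ty": 0.0415,"tz": -0.032,"yaw": 0,"grip": -1}
    - {"tx": 0,"ty": 0.0465,"tz": -0.035,"yaw": 0,"grip": -1}
    - {"tx": 0,"ty": 0.0465,"tz": -0.035,"yaw": 0,"grip": -1}
    - {"tx": 0,"ty": 0.0465,"tz": -0.035,"yaw": 0,"grip": -1}

```text
time: 8.75
tool_pos: [0.6308, -0.0778, 0.2942]
tool_rot: [3.14, 0.001, 1.433]
contact_force: [-7.2, 0.4, 3.2]
opening: 0.0106
```

```bash
python3 - <<'E'
from h import *
cal=robot.get_calibration("side"); im,d=robot.read_camera("side")
cv2.imwrite("pics/side3.png",im[:,:,::-1]); cv2.imwrite("pics/side3c.png",cv2.resize(im[100:310,240:460,::-1],None,fx=2.8,fy=2.8,interpolation=cv2.INTER_CUBIC))
# lid plane: depth points in lid frame region
r=robot.outline_of("lid","side"); print([(x["confidence"],x["pixel"],x["region"].sum()) for x in r[:2]])
# geometric estimate from TCP
s=robot.observe(); g=s["tool_pos"]+[0,0,.019]
ex=np.array([.990,-.1403]); hx=np.array([.5218,-.0625])@ex+.213
x=g[:2]@ex-hx; z=g[2]-.116
print(x,z,np.hypot(x,z),"theta",np.arctan2(z,-x)-np.arctan2(48,213),s["contact_force"],s["qvel"].round(3),s["time"],s["opening"])
# plane fit of points from side depth above fixture near the lid side
ys,xs=np.mgrid[100:310:2,240:460:2]; P=[]
for y,xx in zip(ys.ravel(),xs.ravel()):
    if d[y,xx]>0: P.append(at_d(cal,(y,xx),d[y,xx]))
P=np.array(P); ey=np.array([.1403,.99]); fx=P[:,:2]@ex-hx; fy=(P[:,:2]-[.5218,-.0625])@ey
m=(fy>.08)&(fy<.16)&(P[:,2]>.13)&(P[:,2]<.33)
print(m.sum(), np.c_[fx,P[:,2]][m][::max(1,m.sum()//12)].round(3).tolist())
if m.sum()>10:
    a=np.polyfit(P[m,2],fx[m],1); print("lid angle deg",np.degrees(np.arctan2(1,-a[0])))
E
```

```text
[(0.96, [161.1, 340.0], np.int64(2355))]
-0.10295132403880192 0.1971893369127553 0.22244686941702396 theta 0.8679807669643431 [-5.69496301  0.22568999  3.18533636] [-0.001 -0.     0.001  0.     0.     0.001] 8.85 0.011088216824734543
137 [[-0.15, 0.296], [-0.154, 0.289], [-0.147, 0.293], [-0.147, 0.288], [-0.157, 0.289], [-0.136, 0.264], [-0.092, 0.218], [-0.089, 0.225], [-0.103, 0.225], [-0.057, 0.17], [-0.049, 0.175], [-0.063, 0.179], [-0.019, 0.137]]
lid angle deg 50.08513192382078
```

View pics/side3c.png

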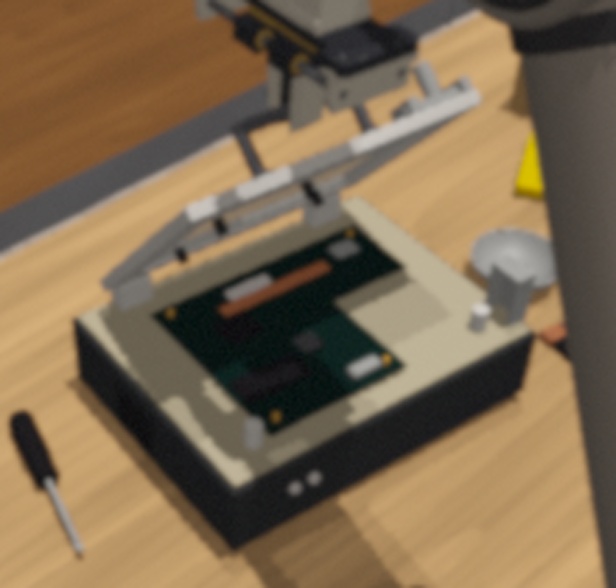

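The lid is open and held by the bar between the fingers. The depth plane fit gives 50.1°, the arm pose gives 49.7°, and the arm is still. Handing in.

```bash
python3 -c "
from cell import robot
print(robot.hand_in())"
```

```text
the job is handed in; nothing more can be done
None
```

The lid is open at about 50° and I handed the job in at about 8.9 s of the 53 s, with the gripper still holding the handle.

- **Tug:** I gripped the bar handle and lifted the lid in 1 mm steps. It rose past the 5 mm catch limit to 12 mm with only about 6–9 N, and the side picture showed a gap under the front rail. The lid was not caught, so I left the bolt alone.
- **Opening:** I swung the lid along its hinge arc without letting go of the handle.
- **Last checks:** The depth fit of the lid gave 50.1° and the arm pose gave 49.7°. The joints were still, the grip was set to 35 N, and the fingers stood 11 mm apart on the 12 mm bar.
- **Small disagreement:** The arm pose put the handle 222 mm from the hinge, against the nominal 218 mm. About 6 N of sideways force remained at the end, well below the limits.
- **Bystanders:** The arm never went near the screwdriver, dish or blower. I did not measure their positions again; the last picture shows the screwdriver and dish where they should be, with the arm hiding most of the blower.

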